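Confirm two filled cartons on the put-to-light rack

TASK

Two articles have just been put away, so confirm them on the sorting rack: press the key in front of the carton with the tall pump bottle all the way down for a moment and let it come back up, and then do the same with the key in front of the carton with the two low round jars. Press one key at a time and leave the keys of the other two cartons (the rectangular packs and the empty one) alone.

Things in the scene. Friction and masses are not known exactly. Their poses are not given: they have to be found in the camera images.
- key_bottle_top (a point): Confirm key of the carton that holds one tall white pump bottle (145 mm high). White square cap 34 x 34 mm, 14 mm proud of its panel. Point: centre of the cap's top, about 127 mm above the bench; z up. It slides 8 mm straight down against a spring (1.5 N to start, 4 N fully down, then a hard stop), counts as pressed beyond 5 mm, and springs back up. All four keys are alike.
- key_jar_top (a point): Confirm key of the carton that holds two low round jars (70 mm across, 52 mm high). Same key, point and travel as the bottle's. A key's carton stands directly behind it, on the far (+x) side of the aluminium rail; its centre line is 28 mm to the left (+y) of the key, its rim 105 mm above the bench. A flat dark display window lies beside each key, on its left.
- key_packs_top (a point): Confirm key of the carton that holds two plain white rectangular packs (50 x 95 x 55 mm). Same key, point and travel as the bottle's. The four keys stand in one row along y, 150 mm apart, in any order; the rack is turned up to 9 degrees.
- key_empty_top (a point): Confirm key of the carton that is empty. Same key, point and travel as the bottle's. All four cartons are alike: 138 mm wide, 170 mm deep, 75 mm high.

How it is judged:
On the way, in this order (a step that is already met when the one before it is completed fails the run):
1. the bottle carton's key is pressed (more than 5 mm down) while the jar carton's key is up (distance of key_bottle_top from where it was at the start of the episode above 0.005 m and distance of key_jar_top from where it was at the start of the episode below 0.002 m), for 0.1 s.
2. all keys are back up (distance of each of key_bottle_top, key_jar_top, key_packs_top, key_empty_top from where it was at the start of the episode below 0.002 m), for 0.1 s.
3. the jar carton's key is pressed (more than 5 mm down) while the bottle carton's key is up (distance of key_jar_top from where it was at the start of the episode above 0.005 m and distance of key_bottle_top from where it was at the start of the episode below 0.002 m), for 0.1 s.
At the end, for the whole second after the job is handed in: after the presses, all four keys are up again (within 2 mm of where they began) (all of step 2); the robot touches nothing.
It fails at once if the key of the carton with the packs or of the empty carton is pressed more than 3 mm (distance of any of key_packs_top, key_empty_top from where it was at the start of the episode above 0.003 m).
It fails at once if two keys are pressed more than 3 mm at once (distance of each of key_bottle_top, key_jar_top from where it was at the start of the episode above 0.003 m).
It also fails if it takes over 32 s, if anything falls off the work surface, if the arm or the gripper's body presses on something with over 40 N, if the wrist force passes 120 N, or if a joint passes its speed limit or range.

ROBOT

A 6-joint arm with a two-finger parallel gripper is mounted at the origin on the work surface. World frame = base frame: x ahead of the robot, y to its left, z up, the work surface at z = 0. Lengths are in m, angles in rad, forces in N, time in s.
With the tool pointing down it reaches from about 0.3 to 0.825 m from the base axis. Payload 5.4 kg.
Tool frame: the origin (TCP) lies at the very end of the fingers, on their centre line; the grasp point (between the pads) lies 19 mm behind it; z points along the fingers, x is the direction in which the jaws open and shut, and the axes are right-handed (so a half turn about z gives the same grasp; the last joint's range is limited). The gripper opens to 92 mm and grips with 3 to 60 N. Pads are 20 mm wide; open, the fingers measure 128 mm over their backs; the gripper's body (75 mm by 189 mm) begins 69 mm behind the grasp point.
Start: joints at [1.023, 0.158, 1.597, -0, 1.386, -0.21], TCP at [0.191, 0.542, 0.215] pointing down, gripper open.
Joint ranges: [-2.91, 2.91], [-0.94, 2.29], [0.18, 2.7], [-1.29, 4.43], [0.17, 2.64], [-3, 3]. Speed limits (rad/s): [2.57, 2.57, 3.14, 3.14, 3.14, 3.14].

INTERFACE

Orientations are given as a rotation vector (axis times angle).
In Python, from workcell import bot gives the robot as it stands. Calls block until the motion is done:
- bot.goto(position, orientation): joint-space move of the TCP to a pose.
- bot.line_to(position, rot=None, max_speed=0.15): straight line of the TCP; rot=None keeps the orientation; max_speed is the mean speed in m/s.
- bot.set_joints(angles): joint-space move.
- bot.set_gripper(opening, newtons=None): opening from 0.0 (shut) to 1.0 (fully open); newtons is the grip in N (None keeps the last); returns when the fingers have stopped.
- bot.hold(seconds).
- bot.inverse_kinematics(position, orientation): joint angles nearest the present ones, or None.
- bot.read_camera(name): name is "scene" or "top"; returns a dict with "pixels" (420x560x3 uint8, blue, green, red), "fx", "fy", "cx", "cy" (pixels), "k1" (the pictures are not rectified: a ray, as slopes to the right and down, at radius r is drawn at 1 + k1 r^2 times it, then the intrinsics apply), "R" (3x3) and "t" (3): a world point X has camera coordinates R X + t. Camera axes: x right, y down, z forward; pixel columns grow to the right and rows downward; lengths in m; the calibration is good to about 2 mm. A picture is of the moment at which its call begins. There is no depth.
A pose or a line that the arm cannot do raises bot.MotionError and nothing moves.
- bot.job_done(): hands the job in, once; it reports no verdict.
Readings, each from a call of its own:
- bot.current_clock(): time.
- bot.current_joints(): joint angles.
- bot.current_joint_vel(): joint speeds.
- bot.current_effort(): joint torques, N m.
- bot.current_ee_pos(): TCP position.
- bot.current_tool_rot(): TCP orientation.
- bot.current_contact_force(): force on the tool from outside, world axes, zero at the start.
- bot.current_ft_torque(): the same for the moment, N m.
- bot.current_opening(): opening from 0.0 (shut) to 1.0 (fully open).
Only numpy, scipy, OpenCV 4.12 (cv2) and the standard library are available. Lean on these libraries where they do the work, as an engineer would, in place of code of your own. Each camera call takes 0.05 s, during which the arm holds its last target. There are 200 camera calls.

## Working session

There is one attempt and no reset: what is moved stays moved. The work goes in short steps, each a Python script; the robot and the scene stay as the last script left them, time stands still between calls to the robot, and variables do not carry over. Pictures are saved under pics/ and viewed, on a budget of 10 in all, crops included, one or two more only if the job needs it, and the job is handed in when it is done.

```bash
mkdir -p pics; python3 - <<'E'
from workcell import bot
import cv2,pickle
d={n:bot.read_camera(n) for n in("scene","top")}
pickle.dump(d,open("cams.pkl","wb"))
for n in d:
    cv2.imwrite(f"pics/{n}0.png",d[n]["pixels"]); print(n,d[n]["R"],d[n]["t"],d[n]["fx"],d[n]["k1"])
print(bot.current_clock(),bot.current_tool_rot())
E
```

```text
scene [[ 0.81350422  0.58154009 -0.00469174]
 [ 0.50369076 -0.70858922 -0.49416286]
 [-0.29070003  0.39964039 -0.86935669]] [-0.44503587 -0.20699252  1.26480599] 481.455036663764 -0.1749404213744965
top [[ 0.00490763 -0.99975146 -0.02174706]
 [-0.99104219 -0.00196017 -0.13353475]
 [ 0.13345893  0.02220759 -0.9908055 ]] [-0.00851953  0.56778948  0.88289846] 476.76340833257217 0.04322412421191425
0.1 [ 2.56267094e+00  1.81602674e+00 -2.49576292e-03]
```

View pics/scene0.png

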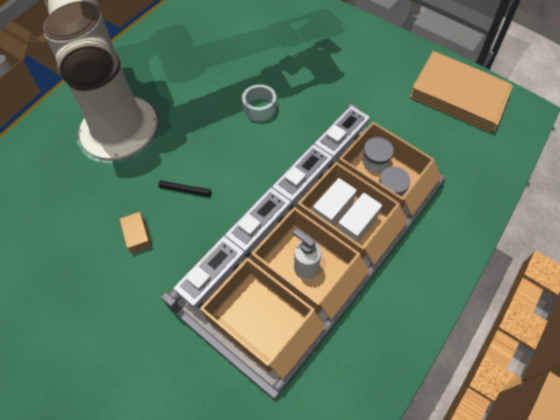

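View pics/top0.png

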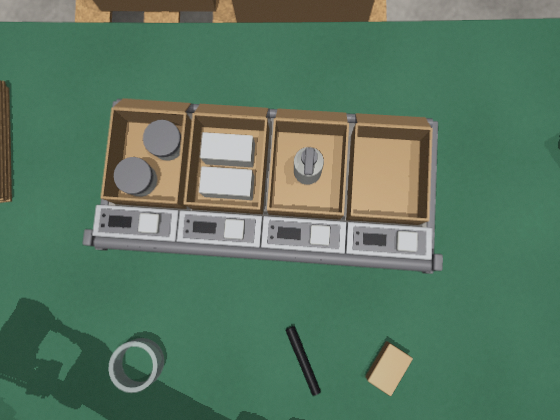

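The scene and top views agree on the order from +y to -y: jars, packs, bottle, empty. In the top view the key caps are at about (148,223), (234,229), (320,235) and (408,241), each with its dark window to the left. Next I'll locate the caps by casting rays from both views.

```bash
cat > loc.py <<'E'
import numpy as np,cv2
def ray(c,uv):
    K=np.array([[c["fx"],0,c["cx"]],[0,c["fy"],c["cy"]],[0,0,1.]])
    p=cv2.undistortPoints(np.array([[uv]],float),K,np.array([c["k1"],0,0,0,0.]))[0,0]
    R=np.array(c["R"]);return -R.T@np.array(c["t"]),R.T@np.array([*p,1])
def onz(c,uv,z):
    o,d=ray(c,uv);return o+d*(z-o[2])/d[2]
def tri(a,b):
    (o,d),(p,e)=a,b
    s=np.linalg.lstsq(np.c_[d,-e],p-o,rcond=None)[0]
    q,r=o+s[0]*d,p+s[1]*e
    return (q+r)/2,np.linalg.norm(q-r)
def cap(c,uv,thr,h=16):
    u,v=uv;g=cv2.cvtColor(c["pixels"],cv2.COLOR_BGR2GRAY)[v-h:v+h,u-h:u+h]
    n,l,s,ce=cv2.connectedComponentsWithStats((g>thr).astype(np.uint8))
    i=min(range(1,n),key=lambda i:np.hypot(*(ce[i]-h))+(1e3 if s[i][4]<60 else 0))
    return ce[i]+[u-h,v-h],s[i][2:]
E
python3 - <<'E'
import pickle,numpy as np,cv2
from loc import *
d=pickle.load(open("cams.pkl","rb"))
S={"jar":(336,144),"packs":(290,177),"bottle":(247,227),"empty":(200,275)}
T={"jar":(148,223),"packs":(234,229),"bottle":(320,235),"empty":(408,241)}
for k in S:
    a,sa=cap(d["top"],T[k],195);b,sb=cap(d["scene"],S[k],205)
    p,g=tri(ray(d["top"],a),ray(d["scene"],b))
    print(k,a.round(1),sa,b.round(1),sb,p.round(4),round(g,4),onz(d["top"],a,.127).round(4),onz(d["scene"],b,.127).round(4))
t=cv2.resize(d["top"]["pixels"][190:270,80:440],None,fx=2.2,fy=2.2,interpolation=2)
s=cv2.resize(d["scene"]["pixels"][100:310,165:375],None,fx=1.8,fy=1.8,interpolation=2)
o=np.zeros((t.shape[0]+s.shape[0],t.shape[1],3),np.uint8);o[:t.shape[0]]=t;o[t.shape[0]:,:s.shape[1]]=s
cv2.imwrite("pics/c1.png",o)
E
```

```text
jar [147.8 222.7] [ 19  18 293] [333.1 146.6] [32 21 87] [0.532  0.2397 0.0651] 0.0171 [0.531  0.2275 0.127 ] [0.548  0.1901 0.127 ]
packs [233.4 228.7] [ 19  18 305] [290.7 177.1] [ 31  32 279] [0.5182 0.0753 0.1218] 0.0092 [0.5208 0.0781 0.127 ] [0.5174 0.0688 0.127 ]
bottle [319.7 234.8] [ 19  19 312] [247.1 222.7] [ 28  22 258] [ 0.5098 -0.0722  0.1285] 0.0025 [ 0.5108 -0.0714  0.127 ] [ 0.5084 -0.0725  0.127 ]
empty [407.4 240.9] [ 18  19 315] [196.7 274.9] [ 25  28 308] [ 0.5003 -0.2203  0.1318] 0.0008 [ 0.5009 -0.2211  0.127 ] [ 0.4982 -0.2196  0.127 ]
```

View pics/c1.png

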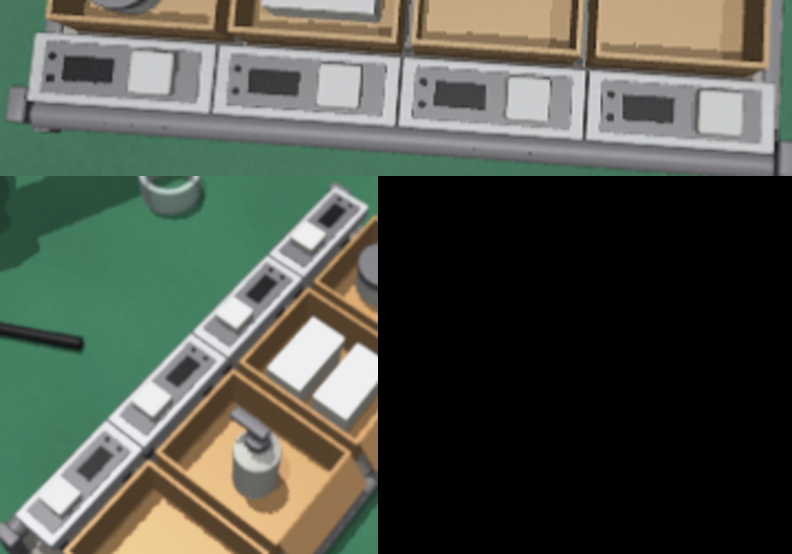

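The top-view rays on z=0.127 give pitches of 149.8, 149.8 and 150.0 mm, and the rack is turned about 4°, so the fix holds. The scene view agrees within 3 mm for the bottle and empty keys. Its jar and packs masks merged with the panel frames (gaps 17 and 9 mm), so I'm dropping those two. I'll press the bottle key first with force feedback.

```bash
cat > press.py <<'E'
from workcell import bot
import numpy as np
D=[2.2214,2.2214,0]
def press(x,y):
    bot.goto([x,y,.165],D)
    print("above",bot.current_ee_pos(),bot.current_clock())
    bot.line_to([x,y,.131],max_speed=.08)
    f0=np.array(bot.current_contact_force())[2]; z=.129
    while z>.1135:
        bot.line_to([x,y,z],max_speed=.03); bot.hold(.05)
        f=np.array(bot.current_contact_force())[2]-f0
        print(round(z,4),round(bot.current_ee_pos()[2],4),round(f,2))
        if f>7: break
        z-=.001
    bot.hold(.3)
    p=bot.read_camera("top")["pixels"]
    bot.line_to([x,y,.165],max_speed=.08)
    print(bot.current_contact_force(),bot.current_clock())
    return p
E
python3 - <<'E'
from press import *
import cv2
bot.set_gripper(0.0)
bot.goto([.511,-.0716,.2],D)
cv2.imwrite("pics/b.png",press(.5105,-.0716))
E
```

```text
above [ 0.5090123  -0.07049736  0.16351249] 4.175
0.129 0.1293 0.03
0.128 0.128 0.82
0.127 0.1273 2.35
0.126 0.1262 2.19
0.125 0.1251 1.78
0.124 0.1241 2.54
0.123 0.1231 2.38
0.122 0.1221 3.83
0.121 0.1211 3.9
0.12 0.1201 4.29
0.119 0.1193 5.86
0.118 0.1192 11.82
[-0.17257297  0.45063439  0.27021241] 9.4417
```

View pics/b.png

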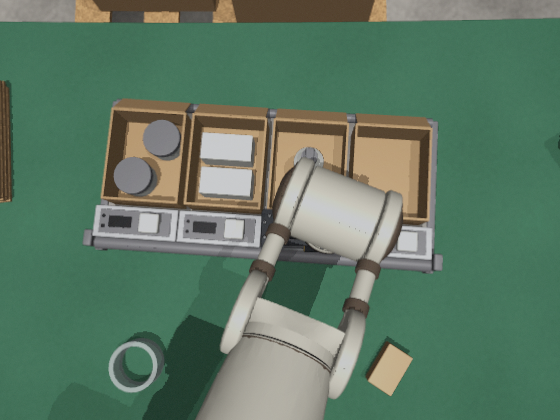

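The picture shows the arm over the bottle's panel, hiding that key. The other caps, at (148,223), (234,229) and (408,241), haven't moved. Contact came at about 0.1275 m, force rose from about 2 to 4 N, and the hard stop was at 0.1192 m, which matches the full 8 mm travel. Next is the jar key.

```bash
python3 - <<'E'
from press import *
import cv2
bot.line_to([.5105,-.0716,.2]); bot.goto([.531,.2275,.2],D)
cv2.imwrite("pics/j.png",press(.5305,.2275))
bot.line_to([.5305,.2275,.24])
bot.goto([.33,.1,.26],D)
print(bot.current_clock())
cv2.imwrite("pics/end.png",bot.read_camera("scene")["pixels"])
from loc import *
c=bot.read_camera("top")
for k,u in {"jar":(148,223),"packs":(234,229),"bottle":(320,235),"empty":(408,241)}.items():
    print(k,cap(c,u,195))
E
```

```text
above [0.52917651 0.22592698 0.16328485] 11.2417
0.129 0.1293 0.15
0.128 0.128 -0.15
0.127 0.1273 1.15
0.126 0.1262 1.51
0.125 0.1251 1.21
0.124 0.1241 2.67
0.123 0.1231 3.48
0.122 0.1221 3.26
0.121 0.1211 3.29
0.12 0.1201 3.86
0.119 0.1194 5.6
0.118 0.1193 10.71
[-0.43626524  1.54922681  0.1327209 ] 16.5083
18.1
jar (array([147.82295082, 222.60655738]), array([ 19,  18, 305], dtype=int32))
packs (array([233.36825397, 228.66666667]), array([ 20,  18, 315], dtype=int32))
bottle (array([319.70897833, 234.66873065]), array([ 19,  19, 323], dtype=int32))
empty (array([407.29538462, 240.97230769]), array([ 19,  19, 325], dtype=int32))
```

View pics/end.png

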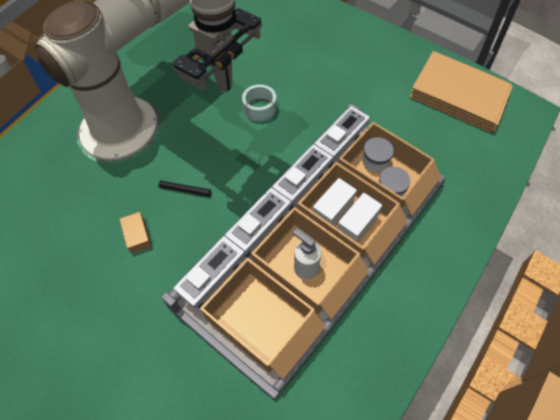

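The end view shows the arm clear of everything, with the gripper at about (215,50). The rack and its contents haven't moved, and all four caps are back within 0.2 px of their starting positions. I'm handing in the job.

```bash
python3 -c "
from workcell import bot
print(bot.current_contact_force());bot.job_done();print(bot.current_clock())"
```

```text
[ 0.7561199   0.12535643 -0.58791708]
the job is handed in; nothing more can be done
the job is handed in; nothing more can be done
```

I pressed the bottle carton's key fully and let it come back up, then did the same with the jar carton's key. I used the closed gripper for both, backed the arm clear and handed the job in at about 18 s of the 32 s allowed.

- **Presses:** both keys showed contact at about 127 mm and a hard stop at about 119 mm, which is the full 8 mm. Force rose to about 4 N along the way and peaked at about 11–12 N against the stop.
- **Final check:** all four caps were within 0.2 px of where they started in the top view. That view shows height changes poorly, so the springs having returned rests mainly on the near-zero vertical force after each release. Nothing else in the rack had moved, and the arm was touching nothing.
- **What disagreed:** in the scene view, my colour masks for the jar and packs keys merged with their panel frames, giving 17 mm and 9 mm ray gaps. I dropped those and used the top view, where the keys came out 150 mm apart as specified.
- **Not confirmed by camera:** the arm hid the bottle key during its press, and I didn't view the picture taken during the jar press. Both presses are therefore confirmed by force and height only.

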